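Push the small tin through the recycling box's spring flap

TASK

Throw away the small empty tin that stands on the front ledge of the table-top recycling box: push the box's self-closing flap open with one fingertip and, while that finger holds it open, push the tin off the ledge through the opening with the other finger. Do not grasp or lift the tin and do not shove the flap open with it. Leave the shot glass standing on the ledge and the other things where they are, and let the flap close behind the tin.

Things in the scene. Friction and masses are not known exactly. Their poses are not given: they have to be found in the camera images.
- bin: White sheet-metal recycling box fixed to the table: 226 mm deep (x), 214 wide (y), 175 high at the back, hollow (also under the ledge), inner floor 8 mm up. Origin on the table, under the middle of the ledge's inner edge; x from the ledge to the back of the box, y across, z up. The flat ledge, top at z = 130 mm, runs from x = -90 mm (box front) to x = 0, full width, no rim.
- ledge_edge (a point): Middle of the ledge's inner edge, on its top (box x = 0, y = 0, z = 130 mm). The opening begins here, 206 mm wide between the side cheeks, which follow the closed flap's slope.
- hinge_bar (a point): Middle of the flap's fixed hinge bar (along box y, 7 mm thick), at box x = 108 mm, z = 173 mm: 43 mm above the ledge. Behind it a fixed top plate (top at z = 175 mm) reaches the back at x = 136 mm.
- flap (a joint): Hinge angle, rad: 0 closed, up to 1.3 as the free edge goes down and back into the box. A spring shuts it when let go (under 2 N at the free edge, up to 6 N close to the hinge). A fingertip 8 mm above ledge height, moved back along box x, opens it more and more: its far face at x = 50 mm gives about 0.2 rad, 80 mm 0.5, 95 mm 0.8.
- flap_lip (a point): Middle of the free lower edge of the flap, a steel plate 198 mm wide, 3 mm thick, 114 mm from hinge to free edge. Closed, this edge lies next to the ledge's inner edge, level with the ledge, and the flap rises at about 22 degrees from there back to the hinge. Moves with the flap.
- small_tin_center (a point): Centre (half-way up) of the small grey bare-metal tin, a plain upright cylinder 38 mm in diameter and 42 mm tall, about 50 g, standing loose on the ledge in the left or right half, its centre 28 to 46 mm in front of the ledge's inner edge and about 50 mm left or right of the box's middle.
- shot_glass: Clear shot glass, 46 mm in diameter, 57 mm tall, standing loose on the other half of the ledge; origin at the centre of its underside, z up its axis. It stays there.
- fruit_tin: Bystander: large food tin, 75 mm diameter, 58 mm tall, on the table; origin at the centre of its underside.
- jam_jar: Bystander: jar with a screw lid, 60 mm diameter, 85 mm tall, on the table; origin at the centre of its underside.
- yoghurt_pot: Bystander: yoghurt pot, 72 mm diameter, 72 mm tall, on the table; origin at the centre of its underside.
- kitchen_timer: Bystander: round kitchen timer, 64 mm diameter, 39 mm tall, on the table; origin at the centre of its underside.
There are look-alikes about, which are no part of the job. What is shaped like the part that bears small_tin_center but purple is not meant. What is shaped like the shot_glass but pink is not meant.

How it is judged:
By the outcome, as a careful person would: the job done as asked, in the order asked, and still so for the second after the job is handed in, with the robot touching nothing.
It also fails if it takes over 40 s, if anything falls off the work surface, if the arm or the gripper's body presses on something with over 40 N, if the wrist force passes 120 N, or if a joint passes its speed limit or range.

ROBOT

A 6-joint arm with a two-finger parallel gripper is mounted at the origin on the work surface; the furniture and walls round the work are solid. World frame = base frame: x ahead of the robot, y to its left, z up, the work surface at z = 0. Lengths are in m, angles in rad, forces in N, time in s.
With the tool pointing down it reaches from about 0.35 to 0.975 m from the base axis. Payload 4.9 kg.
Tool frame: the origin (TCP) lies on the centre line of the jaws, within the pads' length; the fingertips stand 8 mm ahead of it and the grasp point (between the pads) lies 11 mm behind it; z points along the fingers, y is the direction in which the jaws open and shut (so a half turn about z gives the same grasp; the last joint's range is limited). The gripper opens to 85 mm and grips with 20 to 120 N. Pads are 22 mm wide; open, the fingers measure 114 mm over their backs; the gripper's body (76 mm by 85 mm) begins 54 mm behind the grasp point. The pads swing forward as they close: fully open they stand 13 mm farther back than shut.
Start: joints at [1.013, 0.053, 1.613, -0, 1.476, -0.119], TCP at [0.266, 0.566, 0.239] pointing down, gripper open.
Joint ranges: [-3.01, 3.01], [-1.01, 2.22], [0.06, 2.58], [-1.02, 4.17], [0.09, 2.62], [-3.14, 3.14]. Speed limits (rad/s): [2.57, 2.57, 3.14, 3.14, 3.14, 3.14].

INTERFACE

Orientations are given as a unit quaternion [w, x, y, z].
In Python, from plant import manip gives the robot as it stands.
- The arm moves only by the tool step_arm, never from a script. Its argument "deltas" is a list of rows, each a list of 7 numbers: the shift along the tool's x, y, z in m, then the turn, a rotation vector about the tool's x, y, z in rad, then the gripper command: -1 is fully open, 1 is shut, values between are in proportion. In form: [[dx, dy, dz, ax, ay, az, hand], ...]. A call has 1 to 20 rows; each row is the pose to reach, as a shift and turn from the pose commanded when the call began, along the tool's axes at that moment; what a row does not reach only later rows make up. A row lasts 1/10 s, in which the tool goes at most 50 mm and 8.59 degrees, less where a joint would pass 70% of its speed; a pose out of reach is approached as far as the arm can. A call with a gripper value outside its range is refused whole. The fingers move at their own pace and stop on an object; the grip force is fixed at half the most. Time passes only in rows, so rows that repeat a pose let the fingers close. It gives the time, the measured TCP pose, the force and the opening at its end, in the units of the state.
- manip.state(): the state, without advancing time (a new reading comes with each control period).
- manip.grab_frame(name): name is "side" or "top"; returns the picture (384x512x3 uint8, red, green, blue); there is no depth.
- manip.get_calibration(name): a dict with "fov_y" (degrees; the focal length in pixels is half the picture's height over the tangent of half this angle, whatever the lens; pixels are square), "cx", "cy" (the principal point, pixels), "dist_coeffs" ([k1, k2, p1, p2, k3] as OpenCV has them; the pictures are not rectified), "R" (3x3) and "t" (3): a world point X has camera coordinates R X + t. Camera axes: x right, y down, z forward; pixel columns grow to the right and rows downward; lengths in m; the calibration is good to about 2 mm. A picture is of the moment at which its call begins. get_calibration takes no time and is no camera call.
- manip.job_done(): hands the job in, once; it reports no verdict.
The state is a dict: "time": time; "joint_pos": joint angles; "joint_vel": joint speeds; "joint_efforts": joint torques, N m; "tool_pos": TCP position; "tool_rot": TCP orientation; "contact_force": force on the tool from outside, world axes, zero at the start; "ft_torque": the same for the moment, N m; "gripper_width": opening from 0.0 (shut) to 1.0 (fully open).
Only numpy, scipy, OpenCV 4.12 (cv2) and the standard library are available. Lean on these libraries where they do the work, as an engineer would, in place of code of your own. Each camera call takes 0.05 s, during which the arm holds its last target.

## Working session

There is one attempt and no reset: what is moved stays moved. The work goes in short steps, Python scripts to look and compute and a tool call to move; the robot and the scene stay as the last step left them, time stands still between calls to the robot, and variables do not carry over. Pictures are saved under pics/ and viewed, and the job is handed in when it is done.

Besides the shell and the picture viewer there is one more tool, called after "Request:" as name(argument=value, ...) on one line, values as JSON. step_arm: Moves the arm, as the interface text tells. Its arguments: {"type":"object","properties":{"deltas":{"type":"array"}},"required":["deltas"]}

```bash
mkdir -p pics; ls
python3 - <<'E'
from plant import manip
import cv2, json
print(manip.state())
for n in("side","top"):
    c=manip.get_calibration(n); print(n,c)
    cv2.imwrite(f"pics/{n}0.png",manip.grab_frame(n)[:,:,::-1])
E
```

```text
pics
{'time': 0.0, 'joint_pos': array([ 1.01299634e+00,  5.33511103e-02,  1.61428077e+00,  9.66408765e-06,
        1.47601929e+00, -1.18992357e-01]), 'joint_vel': array([-0.00160119, -0.0007692 , -0.00044767,  0.00117647,  0.0029226 ,
       -0.00034691]), 'joint_efforts': array([ 2.98788163e-04, -3.93684626e+01, -3.70174277e+01, -1.76759359e-04,
        7.21246353e-03,  1.60453261e-06]), 'tool_pos': array([0.26520759, 0.56527233, 0.23807448]), 'tool_rot': array([-3.46225434e-04,  2.17648102e-01,  9.76026764e-01, -9.69292460e-04]), 'contact_force': array([ 0.08808588, -0.6763302 ,  0.15042704]), 'ft_torque': array([ 0.002497  ,  0.006975  , -0.03111782]), 'gripper_width': 1.0019750095803646}
side {'fov_y': 43.36204474127756, 'cx': 256.5914947372432, 'cy': 189.4711747812443, 'dist_coeffs': array([-0.18335305,  0.        ,  0.        ,  0.        ,  0.        ]), 'R': array([[ 0.99916199, -0.03976284, -0.00970779],
       [-0.03166478, -0.60062808, -0.79890128],
       [ 0.02593581,  0.79853918, -0.60138383]]), 't': array([-0.47939549,  0.080356  ,  1.85078074])}
top {'fov_y': 48.378124156733065, 'cx': 260.2675042314735, 'cy': 194.13873586267744, 'dist_coeffs': array([0.0170491, 0.       , 0.       , 0.       , 0.       ]), 'R': array([[-0.01437672, -0.99986348,  0.00814392],
       [-0.98273436,  0.01262692, -0.18459071],
       [ 0.18446268, -0.01065712, -0.98278174]]), 't': array([-0.04733817,  0.48650282,  1.25567255])}
```

View pics/side0.png

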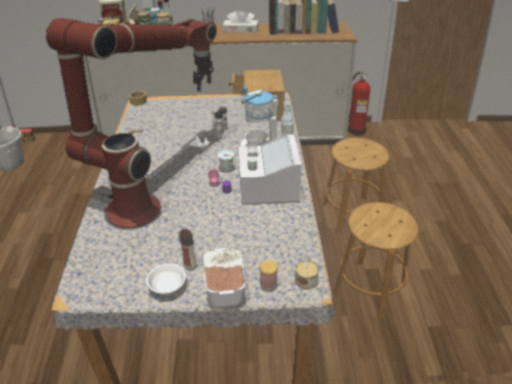

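View pics/top0.png

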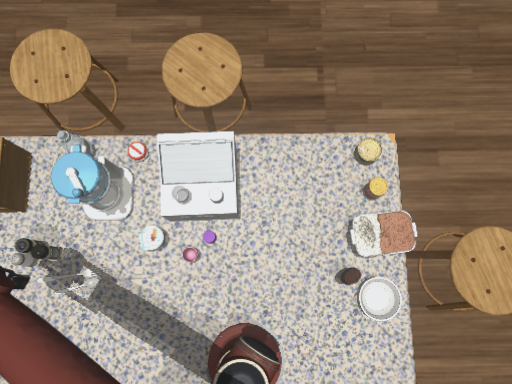

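The box is at about (200,175) in the top view and (270,170) in the side view. Two objects stand on its ledge, at top-view (181,195) and (216,196). I'll enlarge these.

Run:
```python
import cv2,numpy as np
t=cv2.imread("pics/top0.png");s=cv2.imread("pics/side0.png")
cv2.imwrite("pics/topc.png",cv2.resize(t[125:275,130:260],None,fx=4.6,fy=4,interpolation=cv2.INTER_CUBIC)[:600])
a=cv2.resize(t[125:225,150:250],(560,560),interpolation=cv2.INTER_CUBIC);cv2.imwrite("pics/topc.png",a)
b=cv2.resize(s[110:210,200:310],(770,700)[:2],interpolation=cv2.INTER_CUBIC);cv2.imwrite("pics/sidec.png",b[:600])
```

```text
(no output)
```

View pics/topc.png

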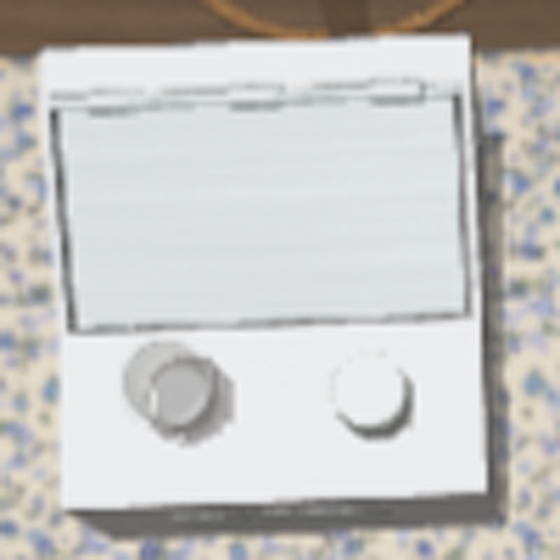

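View pics/sidec.png

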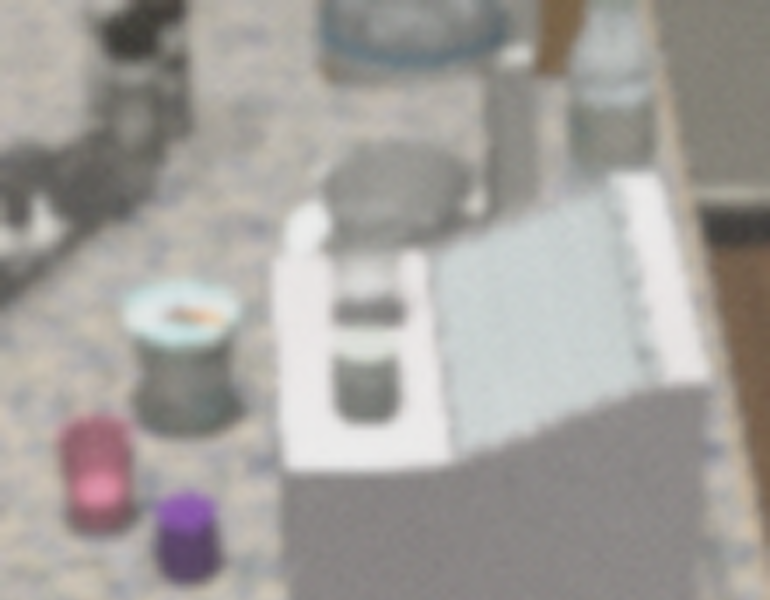

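In the top crop the bare-metal tin is the bright disc at crop (370,390), which is full-frame (216,195), on the ledge's right half. In the side crop it is the near cylinder at (367,375). The clear glass is the other object on the ledge, top-view (182,195). The purple cylinder at top (209,237) and the pink glass at (190,254) stand on the table, so they are the look-alikes. Next I'll measure the box frame and the tin.

```bash
cat > h.py <<'E'
import numpy as np,cv2
from plant import manip
def K(n):
    c=manip.get_calibration(n);f=192/np.tan(np.radians(c['fov_y']/2))
    return np.array([[f,0,c['cx']],[0,f,c['cy']],[0,0,1]]),np.array(c['dist_coeffs']),np.array(c['R']),np.array(c['t'])
def ray(n,px):
    k,d,R,t=K(n);u=cv2.undistortPoints(np.array([[px]],float),k,d)[0,0]
    v=R.T@np.array([u[0],u[1],1.]);return -R.T@t,v
def onz(n,px,z):
    o,v=ray(n,px);return o+v*(z-o[2])/v[2]
def proj(n,X):
    k,d,R,t=K(n);return cv2.projectPoints(np.array([X],float),cv2.Rodrigues(R)[0],t,k,d)[0][0,0]
E
python3 - <<'E'
from h import *
np.set_printoptions(precision=4,suppress=True)
T=lambda x,y:((x+.5)/5.6-.5+150,(y+.5)/5.6-.5+125)
S=lambda x,y:((x+.5)/7-.5+200,(y+.5)/7-.5+110)
for nm,p,z in [("frontL",(62,508),.13),("frontR",(488,490),.13),("innerL",(72,331),.13),("innerR",(470,317),.13),("backL",(40,48),.175),("backR",(470,36),.175),("tintop",(371,389),.172)]:
    print(nm,onz("top",T(*p),z)[:2])
for nm,p,z in [("S frontNear",(290,470),.13),("S frontFar",(275,255),.13),("innerNear",(453,462),.13),("S tin top",(367,340),.172),("S tin bottom c",(367,408),.130),("S backNear",(708,380),.175),("S backFar",(640,176),.175)]:
    print(nm,onz("side",S(*p),z)[:2])
E
```

```text
frontL [0.4131 0.2276]
frontR [0.4193 0.014 ]
innerL [0.5038 0.2251]
innerR [0.5086 0.0228]
backL [0.639 0.235]
backR [0.643 0.02 ]
tintop [0.4639 0.0691]
S frontNear [0.4237 0.0176]
S frontFar [0.4178 0.2347]
innerNear [0.5106 0.0203]
S tin top [0.4672 0.0772]
S tin bottom c [0.4664 0.0737]
S backNear [0.6458 0.0247]
S backFar [0.6306 0.2374]
```

```bash
cat >> h.py <<'E'
from scipy.spatial.transform import Rotation as Ro
def delta(X,yaw,s=None):
    s=s or manip.state();q=s['tool_rot'];R=Ro.from_quat([q[1],q[2],q[3],q[0]])
    # want tool y = (cos yaw, sin yaw,0), z down
    c,n=np.cos(yaw),np.sin(yaw);y=np.array([c,n,0]);z=np.array([0,0,-1.]);x=np.cross(y,z)
    G=Ro.from_matrix(np.c_[x,y,z])
    return R.inv().apply(np.array(X)-s['tool_pos']),(R.inv()*G).as_rotvec()
E
python3 - <<'E'
from h import *
np.set_printoptions(precision=4,suppress=True)
print(delta([.4654,.0709,.28],.027));print(delta([.4654,.0709,.28],.027+np.pi))
E
```

```text
(array([-0.3912, -0.3626, -0.0412]), array([-0.0018,  0.0009,  1.105 ]))
(array([-0.3912, -0.3626, -0.0412]), array([-0.001 , -0.0021, -2.0366]))
```

Request:
step_arm(deltas=[[0, 0, -0.041, 0, 0, 0, -1], [-0.03, -0.03, -0.041, 0, 0, 0.09, -1], [-0.06, -0.056, -0.041, 0, 0, 0.18, -1], [-0.09, -0.083, -0.041, 0, 0, 0.27, -1], [-0.12, -0.111, -0.041, 0, 0, 0.36, -1], [-0.15, -0.139, -0.041, 0, 0, 0.45, -1], [-0.18, -0.167, -0.041, 0, 0, 0.54, -1], [-0.21, -0.195, -0.041, 0, 0, 0.63, -1], [-0.24, -0.222, -0.041, 0, 0, 0.72, -1], [-0.27, -0.25, -0.041, 0, 0, 0.81, -1], [-0.3, -0.278, -0.041, 0, 0, 0.9, -1], [-0.33, -0.306, -0.041, 0, 0, 0.99, -1], [-0.36, -0.334, -0.041, 0, 0, 1.08, -1], [-0.391, -0.363, -0.041, 0, 0, 1.105, -1], [-0.391, -0.363, -0.041, 0, 0, 1.105, -1], [-0.391, -0.363, -0.041, 0, 0, 1.105, -1]])

```text
time: 1.7
tool_pos: [0.4651, 0.0705, 0.2797]
tool_rot: [-0.001, 0.698, 0.716, -0.0]
contact_force: [0.1, -0.5, 1.5]
gripper_width: 1.002
```

Run:
```python
from h import *
np.set_printoptions(precision=4,suppress=True)
s=manip.state();print(s['time'],s['tool_pos'],s['tool_rot'],s['joint_pos'],s['contact_force'],delta([.4654,.0709,.28],.027))
t=manip.grab_frame("top")[:,:,::-1];u=manip.grab_frame("side")[:,:,::-1]
cv2.imwrite("pics/top1.png",t);cv2.imwrite("pics/side1.png",u)
b=cv2.resize(u[90:190,200:310],(770,700),interpolation=cv2.INTER_CUBIC)[:600];a=cv2.resize(t[125:225,150:250],(560,560),interpolation=cv2.INTER_CUBIC)
cv2.imwrite("pics/side1c.png",b);cv2.imwrite("pics/top1c.png",a)
```

```text
1.7 [0.4651 0.0705 0.2797] [-0.0006  0.6982  0.7159 -0.0003] [-0.0083 -0.3502  1.9072  0.0005  1.5859 -0.0333] [ 0.1149 -0.4762  1.5472] (array([ 0.0004,  0.0003, -0.0003]), array([-0.0013, -0.0006, -0.002 ]))
```

View pics/side1c.png

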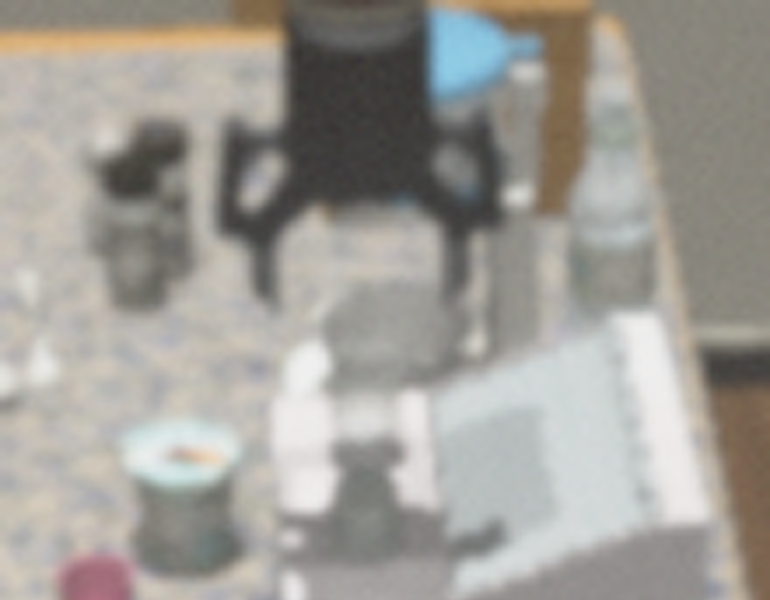

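View pics/top1.png

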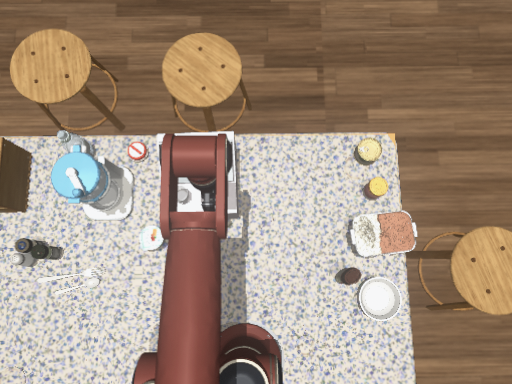

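Run:
```python
from h import *
np.set_printoptions(precision=4,suppress=True)
S=lambda x,y:((x+.5)/7-.5+200,(y+.5)/7-.5+90)
def ony(p,y):
    o,v=ray("side",S(*p));return o+v*(y-o[1])/v[1]
for nm,p in dict(tipL=(266,303),tipR=(457,303),Lin=(275,280),Lout=(251,280),Rin=(444,280),Rout=(470,280),knR=(503,222),knRb=(490,236),knL=(219,225),bodyb=(365,205)).items():
    print(nm,ony(p,.0595),ony(p,.0705))
```

```text
tipL [0.4166 0.0595 0.2942] [0.4164 0.0705 0.2878]
tipR [0.5148 0.0595 0.2909] [0.5154 0.0705 0.2845]
Lin [0.4216 0.0595 0.3077] [0.4215 0.0705 0.3013]
Lout [0.4093 0.0595 0.3081] [0.4091 0.0705 0.3018]
Rin [0.5081 0.0595 0.3048] [0.5087 0.0705 0.2985]
Rout [0.5215 0.0595 0.3044] [0.5221 0.0705 0.298 ]
knR [0.5382 0.0595 0.3377] [0.539  0.0705 0.3317]
knRb [0.5316 0.0595 0.3298] [0.5324 0.0705 0.3237]
knL [0.3942 0.0595 0.3407] [0.394  0.0705 0.3346]
bodyb [0.4683 0.0595 0.3497] [0.4686 0.0705 0.3437]
```

The side crop shows the open gripper squarely over the tin, with fingertips at crop (263,303) and (457,303). The open tips stand about 5 mm behind the TCP, as the description suggests. I'll go down with the tips about 13 mm above the ledge so the finger knuckles clear the hinge bar.

Request:
step_arm(deltas=[[0, 0, 0.025, 0, 0, 0, -1], [0, 0, 0.05, 0, 0, 0, -1], [0, 0, 0.075, 0, 0, 0, -1], [0, 0, 0.1, 0, 0, 0, -1], [0, 0, 0.115, 0, 0, 0, -1], [0, 0, 0.13, 0, 0, 0, -1], [0, 0, 0.136, 0, 0, 0, -1], [0, 0, 0.142, 0, 0, 0, -1], [0, 0, 0.142, 0, 0, 0, -1], [0, 0, 0.142, 0, 0, 0, -1]])

```text
time: 2.8
tool_pos: [0.4658, 0.071, 0.1391]
tool_rot: [0.0, 0.698, 0.717, 0.0]
contact_force: [-0.4, 0.1, -1.0]
gripper_width: 0.998
```

```bash
cat >> h.py <<'E'
def look(k):
    t=manip.grab_frame("top")[:,:,::-1];u=manip.grab_frame("side")[:,:,::-1]
    b=cv2.resize(u[110:205,225:310],(680,760),interpolation=cv2.INTER_CUBIC)[:600];a=cv2.resize(t[125:225,150:250],(560,560),interpolation=cv2.INTER_CUBIC)
    cv2.imwrite(f"pics/side{k}c.png",b);cv2.imwrite(f"pics/top{k}c.png",a)
E
python3 - <<'E'
from h import *
np.set_printoptions(precision=4,suppress=True)
s=manip.state();print(s['time'],s['tool_pos'],s['tool_rot'],s['contact_force'])
look(2)
E
```

```text
2.8 [0.4658 0.071  0.1391] [0.0005 0.6975 0.7166 0.0005] [-0.3553  0.1357 -0.9568]
```

View pics/side2c.png

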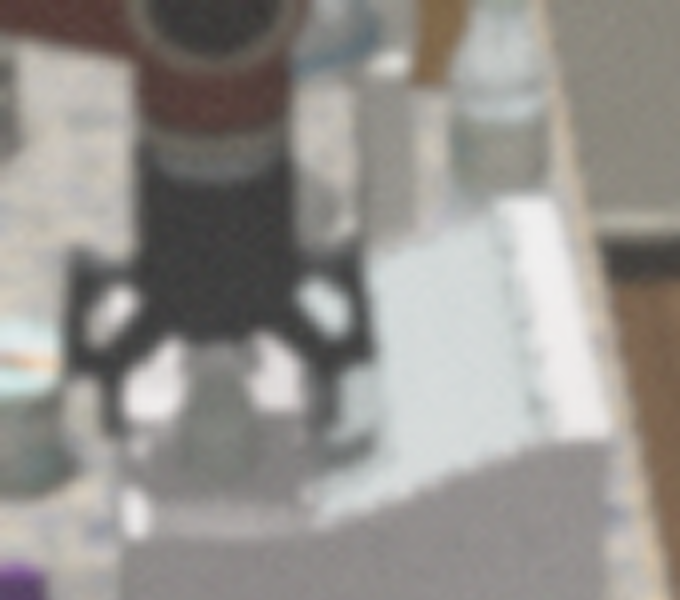

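View pics/top2c.png

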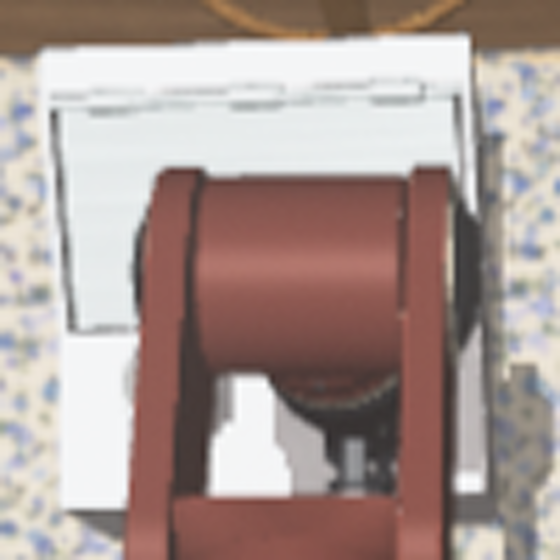

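The side crop shows the fingers straddling the tin, with the tin at crop x 185–250 and the finger inner faces at about 130 and 305. The flap is closed. I'll push back along box x, then check partway.

Request:
step_arm(deltas=[[0, 0, 0.004, 0, 0, 0, -1], [0, 0.008, 0.004, 0, 0, 0, -1], [0, 0.016, 0.004, 0, 0, 0, -1], [0, 0.024, 0.004, 0, 0, 0, -1], [0, 0.031, 0.004, 0, 0, 0, -1], [0, 0.038, 0.004, 0, 0, 0, -1], [0, 0.045, 0.004, 0, 0, 0, -1], [0, 0.045, 0.004, 0, 0, 0, -1]])

```text
time: 3.7
tool_pos: [0.5113, 0.0723, 0.1345]
tool_rot: [0.0, 0.698, 0.717, 0.0]
contact_force: [-0.2, 0.4, 1.7]
gripper_width: 1.001
```

Run:
```python
from h import *
np.set_printoptions(precision=4,suppress=True)
s=manip.state();print(s['time'],s['tool_pos'],s['tool_rot'],s['contact_force'])
look(3)
```

```text
3.7 [0.5113 0.0723 0.1345] [0.0003 0.6975 0.7166 0.0004] [-0.2261  0.4225  1.7125]
```

View pics/side3c.png

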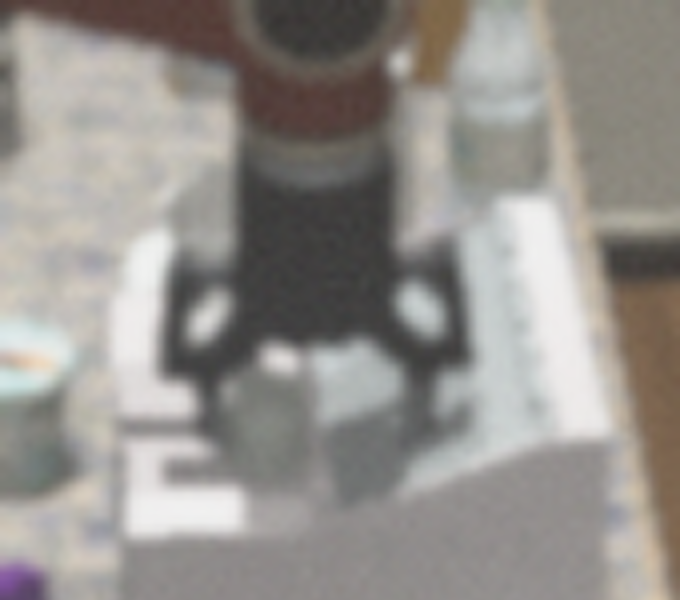

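The tin now rests against the rear finger at crop x 220–310, with its front near the ledge edge, and the leading finger holds the flap ahead of it. I'll finish the push.

Request:
step_arm(deltas=[[0, 0.012, 0, 0, 0, 0, -1], [0, 0.024, 0, 0, 0, 0, -1], [0, 0.031, 0, 0, 0, 0, -1], [0, 0.031, 0, 0, 0, 0, -1], [0, 0.031, 0, 0, 0, 0, -1], [0, 0.031, 0, 0, 0, 0, -1]])

```text
time: 4.4
tool_pos: [0.5413, 0.0731, 0.1345]
tool_rot: [0.0, 0.697, 0.717, 0.0]
contact_force: [-3.1, -0.4, 2.2]
gripper_width: 1.0
```

Run:
```python
from h import *
np.set_printoptions(precision=4,suppress=True)
s=manip.state();print(s['time'],s['tool_pos'],s['tool_rot'],s['contact_force'])
look(4)
```

```text
4.4 [0.5413 0.0731 0.1345] [0.0001 0.6975 0.7166 0.    ] [-3.1014 -0.3828  2.1852]
```

View pics/side4c.png

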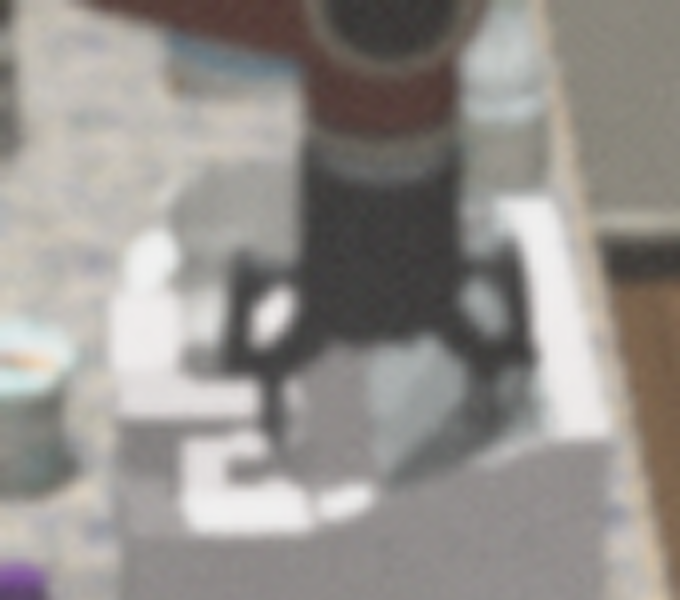

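View pics/top4c.png

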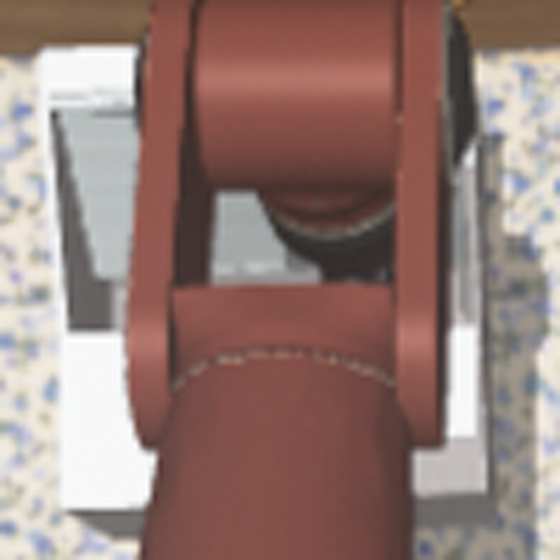

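The gap between the fingers is now empty: the tin has dropped into the box. The flap is held well open and the force is only 3 N. I'll draw back along the same line, then lift.

Request:
step_arm(deltas=[[0, -0.01, 0, 0, 0, 0, -1], [0, -0.02, 0, 0, 0, 0, -1], [0, -0.03, 0, 0, 0, 0, -1], [0, -0.04, 0, 0, 0, 0, -1], [0, -0.05, 0, 0, 0, 0, -1], [0, -0.06, 0, 0, 0, 0, -1], [0, -0.07, 0, 0, 0, 0, -1], [0, -0.077, 0, 0, 0, 0, -1], [0, -0.077, 0, 0, 0, 0, -1], [0, -0.077, -0.03, 0, 0, 0, -1], [0, -0.077, -0.06, 0, 0, 0, -1], [0, -0.077, -0.09, 0, 0, 0, -1], [0, -0.077, -0.12, 0, 0, 0, -1], [0, -0.077, -0.15, 0, 0, 0, -1], [0, -0.077, -0.15, 0, 0, 0, -1]])

```text
time: 6.0
tool_pos: [0.4667, 0.071, 0.2899]
tool_rot: [0.003, 0.698, 0.717, 0.003]
contact_force: [0.2, 0.3, -0.4]
gripper_width: 0.998
```

Request:
step_arm(deltas=[[0.04, 0, 0, 0, 0, 0, -1], [0.08, 0, 0, 0, 0, 0, -1], [0.12, 0, 0, 0, 0, 0, -1], [0.16, 0, 0, 0, 0, 0, -1], [0.2, 0, 0, 0, 0, 0, -1], [0.24, 0, 0, 0, 0, 0, -1], [0.28, 0, 0, 0, 0, 0, -1], [0.28, 0, 0, 0, 0, 0, -1], [0.28, 0, 0, 0, 0, 0, -1]])

```text
time: 6.9
tool_pos: [0.4563, 0.3513, 0.2828]
tool_rot: [-0.0, 0.697, 0.717, -0.001]
contact_force: [0.4, -0.4, -0.0]
gripper_width: 1.001
```

Run:
```python
from h import *
np.set_printoptions(precision=4,suppress=True)
s=manip.state();print(s['time'],s['tool_pos'],s['tool_rot'],s['contact_force'])
t=manip.grab_frame("top")[:,:,::-1];u=manip.grab_frame("side")[:,:,::-1]
cv2.imwrite("pics/top5.png",t);cv2.imwrite("pics/side5.png",u);look(5)
```

```text
6.9 [0.4563 0.3513 0.2828] [-0.0001  0.6969  0.7171 -0.0012] [ 0.4415 -0.3567 -0.0148]
```

View pics/top5.png

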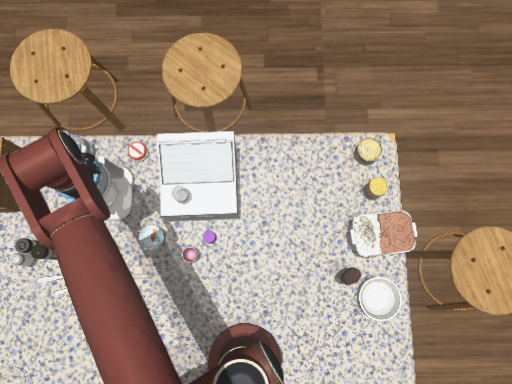

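View pics/side5c.png

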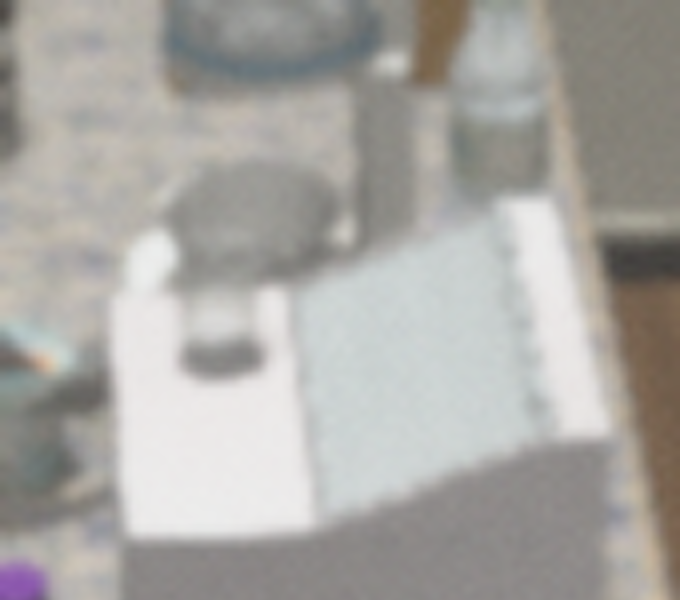

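View pics/top5c.png

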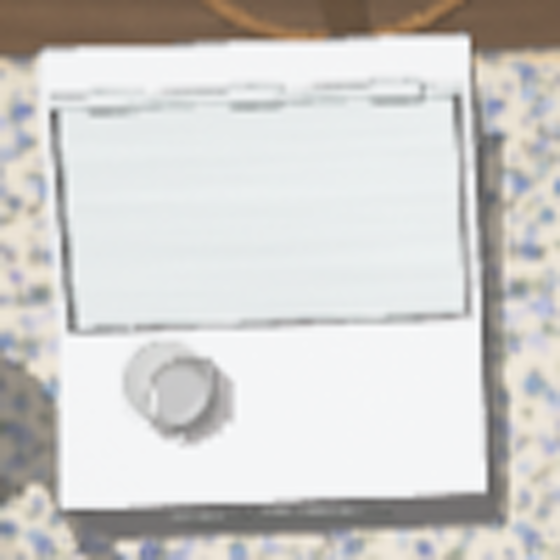

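The tin is gone, the flap is shut, and the glass is unmoved at top crop (182,393). Before handing in I'll check that the arm is clear of the jug.

View pics/side5.png

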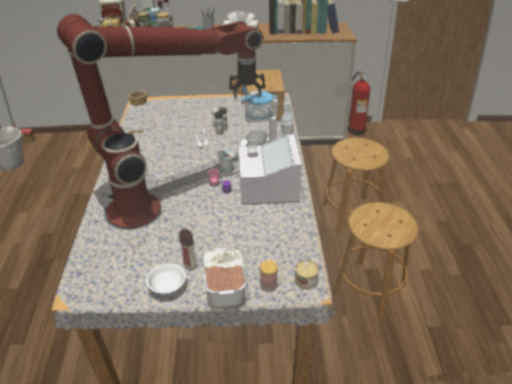

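The gripper, at side view (246,85), hangs close to the blue-lidded jug, at (260,105). I'll move it up and back for a clear margin.

Request:
step_arm(deltas=[[0, -0.02, -0.02, 0, 0, 0, -1], [0, -0.05, -0.04, 0, 0, 0, -1], [0, -0.08, -0.06, 0, 0, 0, -1], [0, -0.08, -0.06, 0, 0, 0, -1], [0, -0.08, -0.06, 0, 0, 0, -1]])

```text
time: 7.6
tool_pos: [0.377, 0.3483, 0.3452]
tool_rot: [0.0, 0.698, 0.716, 0.001]
contact_force: [0.4, -0.3, -0.3]
gripper_width: 1.001
```

Run:
```python
from h import *
t=manip.grab_frame("top")[:,:,::-1];u=manip.grab_frame("side")[:,:,::-1]
v=np.hstack([t[100:300,0:260],u[40:240,180:320]]);cv2.imwrite("pics/fin.png",cv2.resize(v,(800,400)))
print(manip.state()['time'],manip.state()['contact_force'],manip.state()['joint_vel'])
```

```text
7.7 [ 0.09291225  0.37947055 -0.09087299] [-0.00089079  0.01865474  0.0031631   0.00046919  0.00220678  0.00058357]
```

View pics/fin.png

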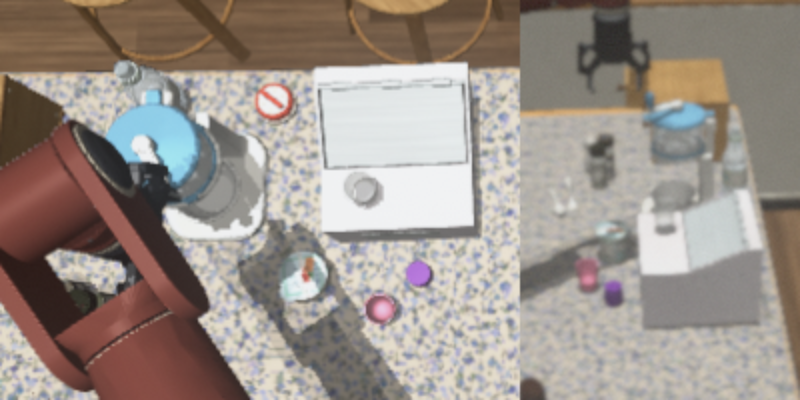

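The arm is clear, the flap is shut, the glass is still standing, and the other things in view are where they were. I'm handing in.

```bash
python3 -c "
from plant import manip
print(manip.job_done())"
```

```text
the job is handed in; nothing more can be done
None
```

The tin is in the recycling box and the flap has closed behind it. I lowered the open gripper so its fingers straddled the tin, with the jaws lined up with the box's depth. One straight push then had the leading finger swing the flap open and hold it while the rear finger slid the tin off the ledge and in. I backed out along the same line, lifted clear and handed the job in at about 7.7 s.

The last pictures show:
- **Ledge and flap:** the tin is gone from the ledge and the flap is shut. No camera sees inside the box, so I infer that the tin is in there from its absence everywhere else.
- **Other things:** the shot glass still stands in its place, and the look-alikes and bystanders I could see are unmoved.
- **Forces:** the arm is free, with wrist readings under 0.5 N. The highest reading I saw was about 4 N, with the flap held open; I only read it at the end of each move.

The two cameras disagreed by 3–6 mm on positions across the box. That was within the push's margin, and no check failed.

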